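Sweep finished blocks off the cold plate

TASK

Clear the three white blocks off the black cold plate: with the fingertips, sweep each one along the plate and over its open side edge, so that it drops into the blue tray docked there (not the red one on the other side). Only push the blocks, never pick them up, and leave the yellow block, the bottle, the mould and the brush where they are.

Things in the scene. Friction and masses are not known exactly. Their poses are not given: they have to be found in the camera images.
- plate: cream cold plate, fixed: 300 (x) x 280 mm (y), flat black top 55 mm above its origin (centre of its underside, on the table). Rims 15 mm wide, 7 mm above the black top, along its near and far sides (outer edges at plate x = -150, +150 mm); left and right sides (plate y = +140, -140 mm) are open edges without a rim. Turned up to 11 degrees about the vertical.
- blue_tray: open blue tray, fixed, docked 3 mm off the plate's left or right side (it varies), axes parallel to the plate's. Outside 300 (x) x 116 mm (y), walls 4 mm, rim 50 mm high (5 mm below the plate's top), lined floor 39 mm above its origin (centre of its underside, 201 mm from the plate's origin along plate y). The white blocks belong here.
- red_tray: open red tray, fixed, docked 3 mm off the plate's left or right side (it varies), axes parallel to the plate's. Outside 300 (x) x 116 mm (y), walls 4 mm, rim 50 mm high (5 mm below the plate's top), lined floor 39 mm above its origin (centre of its underside, 201 mm from the plate's origin along plate y). Three discarded orange blocks are fixed in it.
- white1: white tissue block: cassette 28 (own x) x 40 (own y) x 7 mm high, cream wax block 22 x 30 x 5 mm on top, about 18 g, loose. Origin at the centre of its underside. Starts flat on the plate's black top in one of four lanes along plate y (plate x about -98, -33, 33, 98 mm, one block each), within 60 mm of the plate's middle in y, long side within 30 degrees of plate y.
- white2: white tissue block: cassette 28 (own x) x 40 (own y) x 7 mm high, cream wax block 22 x 30 x 5 mm on top, about 18 g, loose. Origin at the centre of its underside. Starts flat on the plate's black top in one of four lanes along plate y (plate x about -98, -33, 33, 98 mm, one block each), within 60 mm of the plate's middle in y, long side within 30 degrees of plate y.
- white3: white tissue block: cassette 28 (own x) x 40 (own y) x 7 mm high, cream wax block 22 x 30 x 5 mm on top, about 18 g, loose. Origin at the centre of its underside. Starts flat on the plate's black top in one of four lanes along plate y (plate x about -98, -33, 33, 98 mm, one block each), within 60 mm of the plate's middle in y, long side within 30 degrees of plate y.
- yellow: yellow tissue block: cassette 28 (own x) x 40 (own y) x 7 mm high, yellow wax block 22 x 30 x 5 mm on top, about 18 g, loose. Origin at the centre of its underside. Starts flat on the plate's black top in one of four lanes along plate y (plate x about -98, -33, 33, 98 mm, one block each), within 60 mm of the plate's middle in y, long side within 30 degrees of plate y. Leave alone.
- bottle: amber bottle, 44 mm across, 85 mm high, standing on the table beyond the plate's far rim; origin at the centre of its underside. Leave alone.
- mould: small round steel bowl (mould), 64 mm across, 30 mm high, on the table beyond the plate's far rim; origin at the centre of its underside. Leave alone.
- brush: small brush, 160 mm long, lying on the table in front of the plate's near rim; origin under its middle. Leave alone.

How it is judged:
At the end, for the whole second after the job is handed in: All three white blocks lie at rest inside the blue tray (origin within its walls and at least 2 mm below the level of the plate's black top) and none of them still leans on the plate; the yellow block is within 15 mm, and the bottle, mould and brush within 20 mm, of where they started (x of white1 in the frame of blue_tray between -0.146 and 0.146 m and y of white1 in the frame of blue_tray between -0.054 and 0.054 m and z of white1 in the frame of blue_tray between 0.03 and 0.053 m and contact force between each of white1, white2, white3 and plate below 0.03 N and linear speed of each of white1, white2, white3 below 0.03 m/s and x of white2 in the frame of blue_tray between -0.146 and 0.146 m and y of white2 in the frame of blue_tray between -0.054 and 0.054 m and z of white2 in the frame of blue_tray between 0.03 and 0.053 m and x of white3 in the frame of blue_tray between -0.146 and 0.146 m and y of white3 in the frame of blue_tray between -0.054 and 0.054 m and z of white3 in the frame of blue_tray between 0.03 and 0.053 m and distance of yellow from where it was at the start of the episode below 0.015 m and distance of each of bottle, mould, brush from where it was at the start of the episode below 0.02 m); the robot touches nothing.
It fails at once if a white block is lifted more than 20 mm above the plate's top (height (world z) of any of white1, white2, white3 above 0.075 m).
It fails at once if the yellow block is moved more than 15 mm (distance of yellow from where it was at the start of the episode above 0.015 m).
It fails at once if the bottle, mould or brush is moved more than 20 mm or the bottle tips (distance of any of bottle, mould, brush from where it was at the start of the episode above 0.02 m or angle between bottle's own z axis and vertical above 0.5 rad).
It also fails if it takes over 54 s, if anything falls off the work surface, if the arm or the gripper's body presses on something with over 40 N, if the wrist force passes 120 N, or if a joint passes its speed limit or range.

ROBOT

A 7-joint arm with a two-finger parallel gripper is mounted at the origin on the work surface. World frame = base frame: x ahead of the robot, y to its left, z up, the work surface at z = 0. Lengths are in m, angles in rad, forces in N, time in s.
With the tool pointing down it reaches from about 0.35 to 0.9 m from the base axis. Payload 7.2 kg.
Tool frame: the origin (TCP) lies on the centre line of the jaws, within the pads' length; the fingertips stand 17 mm ahead of it and the grasp point (between the pads) lies 2 mm behind it (nose_length is the distance from the TCP to the fingertips, in m); z points along the fingers, y is the line along which they close (so a half turn about z gives the same grasp; the last joint's range is limited). The gripper opens to 88 mm and grips with 3 to 60 N. Pads are 20 mm wide; open, the fingers measure 115 mm over their backs; the gripper's body (75 mm by 178 mm) begins 61 mm behind the grasp point.
Start: joints at [1.195, 0.411, -0.013, 1.596, 0.006, 1.134, -0.082], TCP at [0.189, -0.596, 0.24] pointing down, gripper open.
Joint ranges: [-2.95, 2.95], [-0.29, 1.99], [-1.47, 1.44], [0.14, 2.54], [-1.03, 4.17], [0.13, 1.85], [-2.86, 2.86]. Speed limits (rad/s): [2.39, 2.39, 3.01, 3.01, 3.14, 3.14, 3.14].

INTERFACE

Orientations are given as a unit quaternion [x, y, z, w].
In Python, from plant import sense, camera, camera_params, job_done, nose_length gives the robot as it stands. The module is installed in compiled form; this text tells all that it offers.
- The arm moves only by the shell command python3 -m jog 'ROWS' [FORCE]. ROWS is JSON, one flat list of numbers, 7 for each row, row after row: the shift along the tool's x, y, z as a fraction of full scale, then the turn, a rotation vector about the tool's x, y, z as a fraction of full scale, then the opening, from -1 (shut) to 1 (fully open). A call has 1 to 5 rows; each row is the pose to reach, as a shift and turn from the pose commanded when the call began, along the tool's axes at that moment, turning the shorter way round; what a row does not reach only later rows make up. Full scale, the value 1, is 0.8 m for a shift and pi rad for a turn. A row lasts 1/10 s, in which the tool goes at most 50 mm and 8.59 degrees, less where a joint would pass 70% of its speed; a pose out of reach is approached as far as the arm can. A call with a number of a shift or a turn outside -1 to 1 is refused whole. A call with a gripper value outside its range is refused whole. The fingers move at their own pace and stop on an object; FORCE is the grip in N (left out, the last holds). Time passes only in rows, so rows that repeat a pose let the fingers close. It gives the time, the measured TCP pose, the force, the opening and the grip force at its end, in the units of the state.
- sense(): the state, without advancing time (a new reading comes with each control period).
- camera(name): name is "side" or "top" or "wrist"; returns the picture (420x560x3 uint8, red, green, blue); there is no depth.
- camera_params(name): a dict with "fx", "fy", "cx", "cy" (pixels), "R" (3x3) and "t" (3): a world point X has camera coordinates R X + t; the wrist camera has in their place "mount" (4x4, takes a point from camera to tool coordinates, whose origin is the TCP and whose axes are the flange's). Camera axes: x right, y down, z forward; pixel columns grow to the right and rows downward; lengths in m; the calibration is good to about 2 mm. A picture is of the moment at which its call begins: read the wrist's pose just before it. camera_params takes no time and is no camera call.
- job_done(): hands the job in; it is judged then, once.
The state is a dict: "time": time; "q": joint angles; "joint_velocities": joint speeds; "tau": joint torques, N m; "ee_pos": TCP position; "orientation": TCP orientation; "ft_force": force on the tool from outside, world axes, zero at the start; "torque": the same for the moment, N m; "grip_width": opening from 0.0 (shut) to 1.0 (fully open); "gripper_force": force on a finger pad.
Only numpy, scipy, OpenCV 4.12 (cv2) and the standard library are available. Lean on these libraries where they do the work, as an engineer would, in place of code of your own. Each camera call takes 0.05 s, during which the arm holds its last target. There are 200 camera calls.

## Working session

There is one attempt and no reset: what is moved stays moved. The work goes in short steps, Python scripts to look and compute and a shell command to move; the robot and the scene stay as the last step left them, time stands still between calls to the robot, and variables do not carry over. Pictures are saved under pics/ and viewed, at most 10 in all, crops included, and the job is handed in when it is done.

```bash
mkdir -p pics; python3 - <<'E'
from plant import *
import cv2,numpy as np
np.set_printoptions(precision=4,suppress=True)
s=sense();print(s['time'],s['ee_pos'],s['orientation'],s['grip_width'],nose_length)
for n in("top","side"):
    cv2.imwrite(f"pics/{n}0.png",camera(n)[:,:,::-1]);p=camera_params(n);print(n,p)
E
```

```text
0.0 [ 0.1892 -0.5952  0.2388] [ 0.9882  0.1533 -0.0002 -0.0008] 0.9981559130695903 0.017
top {'fx': 408.89002092791696, 'fy': 408.89002092791696, 'cx': 276.21217903394455, 'cy': 205.3517845393241, 'R': array([[ 0.0161, -0.9997, -0.0162],
       [-0.9868, -0.0133, -0.1612],
       [ 0.1609,  0.0186, -0.9868]]), 't': array([0.0028, 0.6008, 0.6878])}
side {'fx': 468.4380901819561, 'fy': 468.4380901819561, 'cx': 280.1311767065213, 'cy': 210.18490868707195, 'R': array([[-0.9849, -0.173 , -0.0042],
       [-0.0996,  0.5867, -0.8036],
       [ 0.1415, -0.7911, -0.5951]]), 't': array([0.5809, 0.1143, 0.7183])}
```

View pics/top0.png

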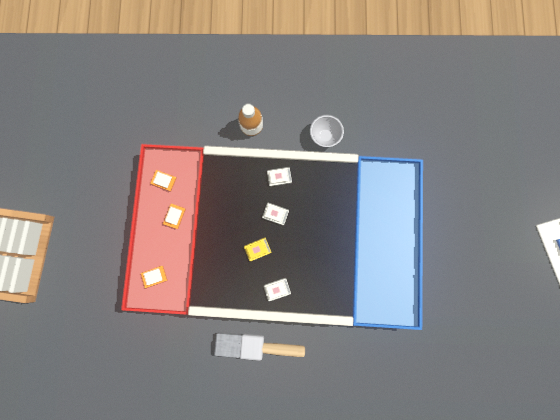

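The top view shows the blue tray on the right (world −y, columns 357–422) and the red one on the left. The white blocks are at about (279,177), (275,213) and (277,290), and the yellow block is at (257,250). Next I'll measure them.

```bash
cat > h.py <<'E'
from plant import *
import cv2,numpy as np
np.set_printoptions(precision=4,suppress=True)
def cast(uv,z,p):
    uv=np.atleast_2d(uv).astype(float);d=np.c_[(uv[:,0]-p['cx'])/p['fx'],(uv[:,1]-p['cy'])/p['fy'],np.ones(len(uv))]@p['R']
    c=-p['R'].T@p['t'];return c+d*((z-c[2])/d[:,2])[:,None]
def blobs(m,lo,hi):
    cs,_=cv2.findContours(m.astype(np.uint8),cv2.RETR_EXTERNAL,cv2.CHAIN_APPROX_NONE)
    return [c[:,0,:] for c in cs if lo<cv2.contourArea(c)<hi]
def rect(c,z,p):
    (a,b),(w,h),t=cv2.minAreaRect((cast(c,z,p)[:,:2]*1000).astype(np.float32));
    if w<h:w,h,t=h,w,t+90
    return np.array([a,b,w,h,(t+90)%180-90])
E
cat > m.py <<'E'
from h import *
import sys
p=camera_params("top");im=camera("top");cv2.imwrite(sys.argv[1],im[:,:,::-1])
H,S,V=[x.astype(int) for x in cv2.split(cv2.cvtColor(im,cv2.COLOR_RGB2HSV))]
blue=blobs((H>95)&(H<125)&(S>120)&(V>90),3000,1e5)
B=rect(max(blue,key=len),.05,p);print('blue',B)
red=blobs(((H<6)|(H>174))&(S>120)&(V>90),3000,1e5);R=rect(max(red,key=len),.05,p);print('red',R)
c=(B[:2]+R[:2])/2;ey=(R[:2]-B[:2]);print('dist',np.linalg.norm(ey));ey/=np.linalg.norm(ey);ex=np.array([ey[1],-ey[0]])
print('plate c',c,'yaw',np.degrees(np.arctan2(ex[1],ex[0])))
for n,m in(('white',(S<60)&(V>170)),('yellow',(H>18)&(H<32)&(S>150)&(V>150))):
    for b in blobs(cv2.morphologyEx(m.astype(np.uint8),cv2.MORPH_CLOSE,np.ones((5,5))),100,800):
        r=rect(b,.0625,p);d=r[:2]-c;print(n,b.mean(0),r,'plate xy',d@ex,d@ey)
    for b in blobs(m,800,6000): print(n,'long',rect(b,.062,p))
E
python3 m.py pics/top1.png
```

```text
blue [ 541.8369 -187.3033  300.1538  117.7435   -2.6863]
red [560.2217 212.596  300.412  119.6462  -2.6003]
dist 400.32163191027445
plate c [551.0293  12.6464] yaw -2.632242486982218
white [276.9452 289.4384] [453.1761   8.1379  41.0394  28.1641 -70.9082] plate xy -97.54291201538601 -8.997632074515197
white [152.56 276.5 ] [471.183  222.9603  27.6116  20.7949 -70.7262] plate xy -89.42076272048628 206.42506808258878
white [552.6933 247.1933] [ 529.004  -455.8995  111.7619   39.2531   -5.3709] plate xy -0.4840252859858815 -469.0630203000667
white [173.0208 215.5   ] [577.8298 193.4961  27.1611  22.0109 -19.4613] plate xy 18.46668161835988 181.8896929176765
white [275.3188 213.6377] [584.0536  12.782   40.7912  28.1133  72.2768] plate xy 32.98318732277877 1.6521503593301703
white [162.1915 179.4468] [642.732  217.1769  27.8142  21.5445  70.1663] plate xy 82.21281536173112 208.52622529444434
white [278.9296 176.2958] [651.2123   7.2819  40.6589  27.8981 -80.1676] plate xy 100.3236102554848 -0.7578495147061144
white [248.4286 109.6   ] [776.9375  65.5145  24.111   21.1183  73.9393] plate xy 223.24183482313535 63.18726153563426
white long [358.7538  69.716   79.0431  38.833   86.0624]
white long [409.1896  18.8994 280.1896  15.0858  87.3813]
white long [470.9967 466.7946  60.9213  60.6941  84.7276]
white long [537.5881 467.2779  77.6683  59.6196  83.1667]
white long [693.6155   5.8681 280.2777  15.784   87.3883]
white long [737.9319 -77.8392  60.0766  58.9217 -89.446 ]
yellow [256.7083 249.7639] [521.2303  43.3261  41.1435  28.726  -66.5931] plate xy -31.176511933636476 29.2788745634009
```

```bash
cat > g.py <<'E'
# usage: g.py x y z(tcp) ... in plate mm ; prints shift and turn fractions from the present pose
from h import *
import sys
from scipy.spatial.transform import Rotation as Ro
a=np.radians(-2.63);ex=np.array([np.cos(a),np.sin(a),0]);ey=np.array([-np.sin(a),np.cos(a),0]);c=np.array([.5512,.0125,0])
s=sense();P=np.array(s['ee_pos']);T=Ro.from_quat(s['orientation'])
G=Ro.from_matrix(np.c_[ey,ex,[0,0,-1]])   # tool x = plate y, tool y = plate x, z down
d=P-c;print('t',s['time'],'plate pos mm',d@ex*1e3,d@ey*1e3,P[2]*1e3,'F',np.array(s['ft_force']),'w',s['grip_width']*88)
v=np.array(sys.argv[1:],float).reshape(-1,3)/1e3
for x,y,z in v:
    print(x,y,z,'shift',T.inv().apply(c+x*ex+y*ey+[0,0,z]-P)/.8,'turn',(T.inv()*G).as_rotvec()/np.pi)
E
python3 g.py 100 55 120  100 55 239
```

```text
t 0.15 plate pos mm -333.7329079505765 -623.7568535577486 239.00133463737606 F [-0.3772  0.4942 -0.1859] w 88.04702411358433
0.1 0.055 0.12 shift [ 0.8025 -0.6079  0.1494] turn [-0.0004 -0.0002 -0.3874]
0.1 0.055 0.239 shift [ 0.8025 -0.6081  0.0007] turn [-0.0004 -0.0002 -0.3874]
```

```bash
python3 -m jog '[0.8025,-0.608,0.1,0,0,-0.387,-0.73, 0.8025,-0.608,0.1,0,0,-0.387,-0.73, 0.8025,-0.608,0.1,0,0,-0.387,-0.73, 0.8025,-0.608,0.1,0,0,-0.387,-0.73, 0.8025,-0.608,0.1,0,0,-0.387,-0.73]' 20; python3 g.py 100 55 120
```

```text
time: 0.65
ee_pos: [0.3335, -0.3906, 0.2148]
orientation: [0.862, 0.507, -0.0, 0.0]
ft_force: [0.1, -0.9, -0.1]
grip_width: 0.584
gripper_force: 0.0
t 0.65 plate pos mm -198.99452835138325 -412.6502950820412 214.78555727276375 F [ 0.0518 -0.9058 -0.1496] w 51.36219202449361
0.1 0.055 0.12 shift [0.6898 0.0746 0.1183] turn [ 0.      0.0001 -0.1468]
```

```bash
python3 -m jog '[0.69,0.075,0.118,0,0,-0.147,-0.73, 0.69,0.075,0.118,0,0,-0.147,-0.73, 0.69,0.075,0.118,0,0,-0.147,-0.73, 0.69,0.075,0.118,0,0,-0.147,-0.73, 0.69,0.075,0.118,0,0,-0.147,-0.73]' >/dev/null; python3 g.py 100 55 120
```

```text
t 1.15 plate pos mm -64.87902880623565 -206.16596263631925 172.76493604237135 F [ 0.5183 -0.3854 -0.5967] w 13.340943748905168
0.1 0.055 0.12 shift [0.3275 0.2044 0.0659] turn [ 0.      0.0001 -0.0017]
```

```bash
python3 -m jog '[0.3275,0.204,0.066,0,0,-0.0017,-0.73, 0.3275,0.204,0.066,0,0,-0.0017,-0.73, 0.3275,0.204,0.066,0,0,-0.0017,-0.73, 0.3275,0.204,0.066,0,0,-0.0017,-0.73, 0.3275,0.204,0.066,0,0,-0.0017,-0.73]' >/dev/null;python3 -m jog '[0,0,0,0,0,0,-0.73, 0,0,0,0,0,0,-0.73]' >/dev/null; python3 g.py 100 55 120 100 48 75
```

```text
t 1.85 plate pos mm 65.63415659874482 2.4631357690530318 129.8937744029979 F [ 0.1618 -1.2467  0.9056] w 11.863993911080648
0.1 0.055 0.12 shift [0.0655 0.0432 0.0123] turn [-0.0005 -0.0001  0.001 ]
0.1 0.048 0.075 shift [0.0568 0.0432 0.0686] turn [-0.0005 -0.0001  0.001 ]
```

```bash
python3 -m jog '[0.057,0.043,0,0,0,0.001,-0.73, 0.057,0.043,0,0,0,0.001,-0.73, 0.057,0.043,0.03,0,0,0.001,-0.73, 0.057,0.043,0.062,0,0,0.001,-0.73, 0.057,0.043,0.062,0,0,0.001,-0.73]' >/dev/null;python3 -m jog '[0,0,0,0,0,0,-0.73]' >/dev/null; python3 g.py  100 48 75 100 -165 75; python3 -c "
from h import *
cv2.imwrite('pics/s1.png',camera('side')[:,:,::-1])"
```

```text
t 2.45 plate pos mm 100.01945698161914 44.900987365647474 81.54174731303175 F [0.5241 0.0175 1.5022] w 12.01077060691967
0.1 0.048 0.075 shift [ 0.0039 -0.      0.0082] turn [-0.0003  0.0002 -0.0015]
0.1 -0.165 0.075 shift [-0.2624  0.0012  0.0084] turn [-0.0003  0.0002 -0.0015]
```

View pics/s1.png

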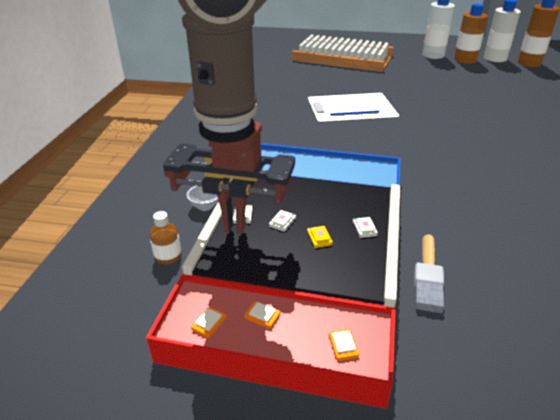

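The side view shows the fingers at about (232,215), just behind the far white block at (245,213) and clear of the rim and bottle. Starting the push.

```bash
python3 -m jog '[0,0,0.008,0,0,0,-0.73, -0.01,0,0.008,0,0,0,-0.73, -0.025,0,0.008,0,0,0,-0.73, -0.04,0,0.008,0,0,0,-0.73, -0.055,0,0.008,0,0,0,-0.73]' >/dev/null;python3 -m jog '[-0.015,0,0,0,0,0,-0.73, -0.03,0,0,0,0,0,-0.73, -0.045,0,0,0,0,0,-0.73, -0.06,0,0,0,0,0,-0.73, -0.06,0,0,0,0,0,-0.73]' >/dev/null; python3 g.py  100 -165 75;python3 m.py pics/t2.png | grep -E "plate xy (9|10|3|-)"
```

```text
t 3.5 plate pos mm 100.00958068828979 -48.600395147178894 74.69861718434274 F [-1.0386  0.1807 -0.2892] w 12.105700976732432
0.1 -0.165 0.075 shift [-0.1455  0.0009 -0.0002] turn [-0.0001  0.0004 -0.0019]Traceback (most recent call last):
  File "m.py", line 6, in <module>
    B=rect(max(blue,key=len),.05,p);print('blue',B)
           ~~~^^^^^^^^^^^^^^
ValueError: max() iterable argument is empty
```

```bash
python3 -m jog '[-0.015,0,0,0,0,0,-0.73, -0.03,0,0,0,0,0,-0.73, -0.045,0,0,0,0,0,-0.73, -0.06,0,0,0,0,0,-0.73, -0.075,0,0,0,0,0,-0.73]' >/dev/null;python3 -m jog '[-0.015,0,0,0,0,0,-0.73, -0.03,0,0,0,0,0,-0.73, -0.045,0,0,0,0,0,-0.73, -0.06,0,0,0,0,0,-0.73, -0.07,0,0,0,0,0,-0.73]' >/dev/null; python3 g.py  100 -165 75 33 -165 140;python3 -c "
from h import *
cv2.imwrite('pics/s2.png',camera('side')[100:320,150:450,::-1].repeat(2,0).repeat(2,1))"
```

```text
t 4.55 plate pos mm 99.58635846477249 -163.3164900203525 74.84304922343027 F [-0.4739 -0.0649 -0.6109] w 12.004000457071633
0.1 -0.165 0.075 shift [-0.0021  0.0005 -0.0002] turn [-0.      0.0002 -0.0013]
0.033 -0.165 0.14 shift [-0.0025 -0.0832 -0.0814] turn [-0.      0.0002 -0.0013]
```

View pics/s2.png

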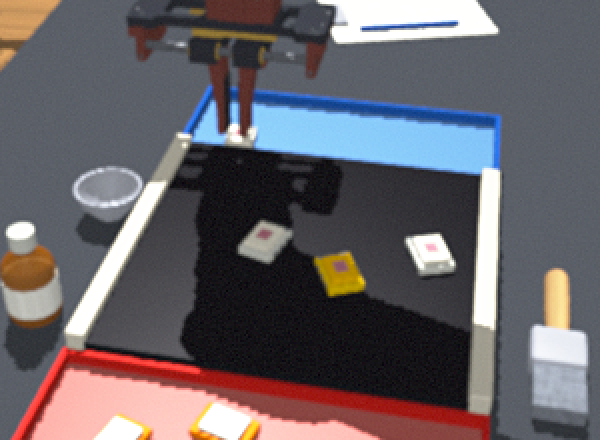

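The block seems to be at the plate edge under the fingertips, at about (240,135) in the crop. I'll raise the tool and take another look.

```bash
python3 -m jog '[0,0,-0.05,0,0,0,-0.73, 0,0,-0.085,0,0,0,-0.73, 0,0,-0.085,0,0,0,-0.73]' >/dev/null; python3 g.py  100 -165 75 33 55 140;python3 -c "
from h import *
a=camera('side')[120:220,200:440,::-1].repeat(3,0).repeat(3,1)[:,:700]
b=camera('top')[140:240,330:440,::-1].repeat(2,0).repeat(2,1)
o=np.zeros((510,700,3),np.uint8);o[:300,:]=a;o[310:510,:220]=b
cv2.imwrite('pics/s3.png',o)"
```

```text
t 4.9 plate pos mm 102.18378523968106 -161.26952644509905 147.43064056713024 F [ 0.4879  0.3265 -0.3699] w 11.861117116975155
0.1 -0.165 0.075 shift [-0.0046 -0.0033  0.0905] turn [ 0.0022  0.0002 -0.0009]
0.033 0.055 0.14 shift [ 0.2701 -0.0873  0.0085] turn [ 0.0022  0.0002 -0.0009]
```

View pics/s3.png

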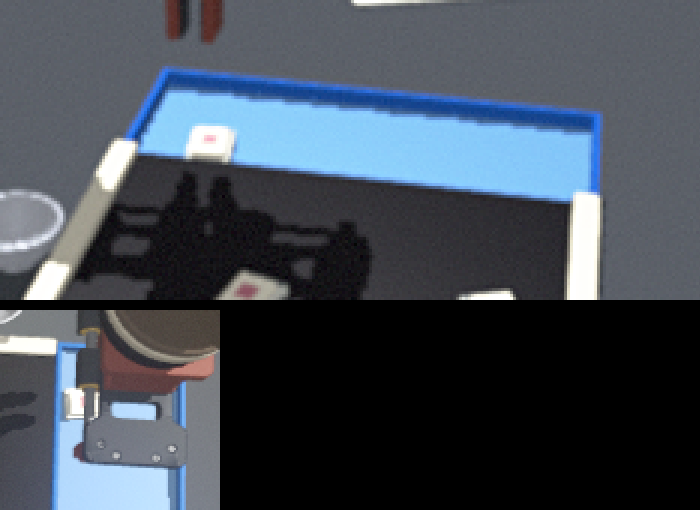

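The white block is inside the tray next to the near wall, at crop (210,143), and its lower end is hidden by the plate edge. I'll check it from above once the arm is out of the way. Moving behind block B.

```bash
python3 -m jog '[0.27,-0.087,0.01,0,0,0,-0.73, 0.27,-0.087,0.01,0,0,0,-0.73, 0.27,-0.087,0.01,0,0,0,-0.73, 0.27,-0.087,0.01,0,0,0,-0.73, 0.27,-0.087,0.01,0,0,0,-0.73]' >/dev/null; python3 -m jog '[0,0,0,0,0,0,-0.73]' >/dev/null; python3 g.py 33 50 75; python3 m.py pics/t3.png | grep -E "plate xy (9|10|3|-)|blue"
```

```text
t 5.6 plate pos mm 28.04073592284457 60.24688668524838 133.73167717960905 F [ 0.6974 -0.675  -0.2443] w 11.854964632567327
0.033 0.05 0.075 shift [-0.013   0.0063  0.0734] turn [-0.0009 -0.0007  0.0016]Traceback (most recent call last):
  File "m.py", line 6, in <module>
    B=rect(max(blue,key=len),.05,p);print('blue',B)
           ~~~^^^^^^^^^^^^^^
ValueError: max() iterable argument is empty
```

```bash
python3 -c "
import cv2
a=cv2.imread('pics/t3.png')[130:340,180:440];cv2.imwrite('pics/t3c.png',cv2.resize(a,None,fx=2.8,fy=2.8))"
```

```text
(no output)
```

View pics/t3c.png

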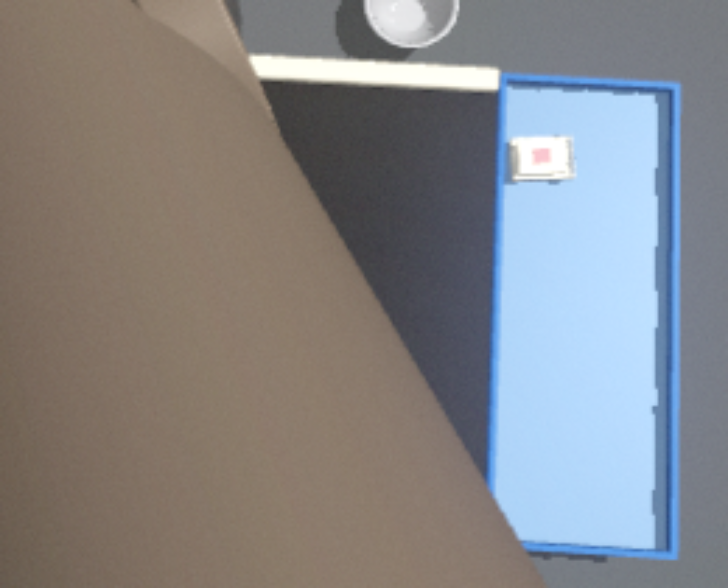

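The first block is in the tray with its whole outline inside the near wall, crop (510–575, 137–180). I'm carrying on with B.

```bash
python3 -m jog '[-0.013,0.006,0,0,0,0.0016,-0.73, -0.013,0.006,0.02,0,0,0.0016,-0.73, -0.013,0.006,0.05,0,0,0.0016,-0.73, -0.013,0.006,0.07,0,0,0.0016,-0.73, -0.013,0.006,0.07,0,0,0.0016,-0.73]' >/dev/null; python3 -m jog '[0,0,0,0,0,0,-0.73]' >/dev/null; python3 g.py 33 50 75 33 -170 75
```

```text
t 6.25 plate pos mm 35.70971289354374 43.14348538815282 78.66962307401758 F [ 0.271  -0.7314 -0.2159] w 12.187976119616678
0.033 0.05 0.075 shift [ 0.0085 -0.0035  0.0046] turn [-0.0003  0.0001 -0.003 ]
0.033 -0.17 0.075 shift [-0.2664 -0.0009  0.0047] turn [-0.0003  0.0001 -0.003 ]
```

```bash
python3 -m jog '[0,-0.003,0.004,0,0,-0.002,-0.73, -0.012,-0.003,0.004,0,0,-0.002,-0.73, -0.025,-0.003,0.004,0,0,-0.002,-0.73, -0.04,-0.003,0.004,0,0,-0.002,-0.73, -0.055,-0.003,0.004,0,0,-0.002,-0.73]' >/dev/null;python3 -m jog '[-0.015,0,0,0,0,0,-0.73, -0.03,0,0,0,0,0,-0.73, -0.045,0,0,0,0,0,-0.73, -0.06,0,0,0,0,0,-0.73, -0.06,0,0,0,0,0,-0.73]' >/dev/null; python3 g.py  33 -170 75;python3 -c "
from h import *
cv2.imwrite('pics/s4.png',camera('side')[100:320,150:450,::-1].repeat(2,0).repeat(2,1))"
```

```text
t 7.25 plate pos mm 32.5869841871906 -50.50416973246419 75.50562482036693 F [ 0.0966 -1.0295  0.5189] w 11.924816275494402
0.033 -0.17 0.075 shift [-0.1494  0.0012  0.0008] turn [-0.0001  0.0004 -0.0015]
```

View pics/s4.png

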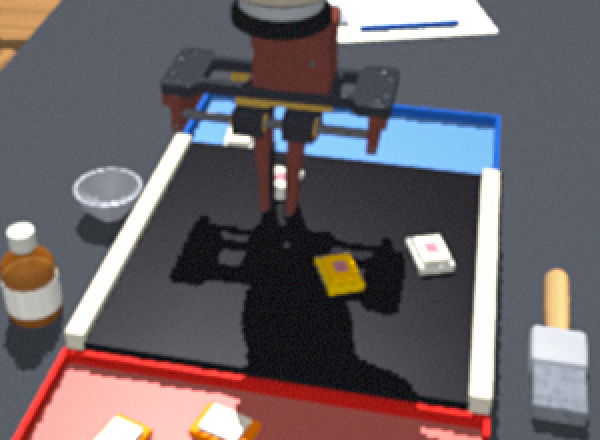

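The side view shows block B in front of the fingers at about (285,180), being pushed evenly, and yellow has not moved (340,273). Continuing.

```bash
python3 -m jog '[-0.015,0,0.0005,0,0,0,-0.73, -0.03,0,0.0005,0,0,0,-0.73, -0.045,0,0.0005,0,0,0,-0.73, -0.06,0,0.0005,0,0,0,-0.73, -0.075,0,0.0005,0,0,0,-0.73]' >/dev/null;python3 -m jog '[-0.015,0,0,0,0,0,-0.73, -0.03,0,0,0,0,0,-0.73, -0.045,0,0,0,0,0,-0.73, -0.06,0,0,0,0,0,-0.73, -0.075,0,0,0,0,0,-0.73]' >/dev/null; python3 -m jog '[0,0,0,0,0,0,-0.73, 0,0,-0.04,0,0,0,-0.73, 0,0,-0.08,0,0,0,-0.73, 0,0,-0.08,0,0,0,-0.73]' >/dev/null; python3 g.py -97.5 55 140
```

```text
t 8.7 plate pos mm 35.00457491124334 -167.20593022785354 143.53805362031022 F [ 0.397  -0.0924  0.3058] w 11.987721489447514
-0.0975 0.055 0.14 shift [ 0.2776 -0.166   0.0031] turn [ 0.0021  0.0003 -0.0003]
```

```bash
python3 -m jog '[0.27,-0.166,0,0,0,0,-0.73, 0.27,-0.166,0,0,0,0,-0.73, 0.27,-0.166,0,0,0,0,-0.73, 0.27,-0.166,0,0,0,0,-0.73, 0.27,-0.166,0,0,0,0,-0.73]' >/dev/null; python3 -m jog '[0,0,0,0,0,0,-0.73, 0,0,0,0,0,0,-0.73]' >/dev/null; python3 g.py -97.5 45 100 -97.5 45 75
```

```text
t 9.4 plate pos mm -98.5407123139549 46.38506590616261 139.30558617320995 F [-0.451  -0.1292  0.4865] w 11.840660923110221
-0.0975 0.045 0.1 shift [-0.0017  0.0013  0.0491] turn [0.0001 0.0001 0.0005]
-0.0975 0.045 0.075 shift [-0.0017  0.0013  0.0804] turn [0.0001 0.0001 0.0005]
```

```bash
python3 -m jog '[0,0,0.03,0,0,0,-0.73, 0,0,0.06,0,0,0,-0.73, 0,0,0.078,0,0,0,-0.73, 0,0,0.078,0,0,0,-0.73, 0,0,0.078,0,0,0,-0.73]' >/dev/null; python3 g.py -97.5 -170 75;  python3 -c "
from h import *
cv2.imwrite('pics/s5.png',camera('side')[100:320,150:450,::-1].repeat(2,0).repeat(2,1))"
```

```text
t 9.9 plate pos mm -97.7072277857484 44.61476629386823 76.77869996722389 F [-0.1547  0.1292 -0.4264] w 12.541528617803735
-0.0975 -0.17 0.075 shift [-0.2683  0.0011  0.0022] turn [-0.0002  0.     -0.001 ]
```

View pics/s5.png

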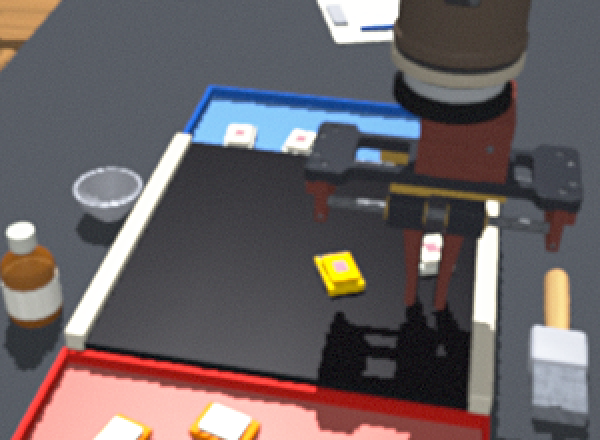

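Two blocks are in the tray, at (240,135) and (300,140). The fingers are behind the last one (430,252), with yellow clear at (340,273). Pushing.

```bash
python3 -m jog '[0,0,0.002,0,0,0,-0.73, -0.012,0,0.002,0,0,0,-0.73, -0.025,0,0.002,0,0,0,-0.73, -0.04,0,0.002,0,0,0,-0.73, -0.055,0,0.002,0,0,0,-0.73]' >/dev/null;python3 -m jog '[-0.015,0,0,0,0,0,-0.73, -0.03,0,0,0,0,0,-0.73, -0.045,0,0,0,0,0,-0.73, -0.06,0,0,0,0,0,-0.73, -0.06,0,0,0,0,0,-0.73]' >/dev/null; python3 g.py  -97.5 -170 75
```

```text
t 10.95 plate pos mm -98.42533628182304 -48.614347131105504 75.14237500802658 F [ 0.5707 -0.4518  0.7208] w 11.528392217243555
-0.0975 -0.17 0.075 shift [-0.1517  0.0018  0.0003] turn [-0.0001  0.0002 -0.0014]
```

```bash
python3 -m jog '[-0.015,0.001,0,0,0,0,-0.73, -0.03,0.001,0,0,0,0,-0.73, -0.045,0.001,0,0,0,0,-0.73, -0.06,0.001,0,0,0,0,-0.73, -0.075,0.001,0,0,0,0,-0.73]' >/dev/null;python3 -m jog '[-0.015,0,0,0,0,0,-0.73, -0.03,0,0,0,0,0,-0.73, -0.045,0,0,0,0,0,-0.73, -0.06,0,0,0,0,0,-0.73, -0.075,0,0,0,0,0,-0.73]' >/dev/null; python3 -m jog '[0,0,0,0,0,0,-0.73, 0,0,-0.04,0,0,0,-0.73, 0,0,-0.08,0,0,0,-0.73, 0,0,-0.15,0,0,0,-0.73, 0,0,-0.2,0,0,0,-0.73]' >/dev/null; python3 g.py -300 -450 250
```

```text
t 12.45 plate pos mm -98.01032844797545 -165.73220783888723 236.9810034290656 F [ 0.1771 -0.4485 -0.7734] w 11.903699230438722
-0.3 -0.45 0.25 shift [-0.3555 -0.2523 -0.0165] turn [-0.0001 -0.0003 -0.0002]
```

```bash
python3 -m jog '[-0.355,-0.22,-0.01,0,0,0,-0.73, -0.355,-0.22,-0.01,0,0,0,-0.73, -0.355,-0.22,-0.01,0,0,0,-0.73, -0.355,-0.22,-0.01,0,0,0,-0.73, -0.355,-0.22,-0.01,0,0,0,-0.73]' >/dev/null; python3 -m jog '[-0.1,-0.05,0,0,0,0,-0.73, -0.1,-0.05,0,0,0,0,-0.73, -0.1,-0.05,0,0,0,0,-0.73]'; python3 m.py pics/t4.png | grep -E "blue|red|plate c|plate xy (9|10|3|-)|yellow"; python3 -c "
from h import *
a=cv2.imread('pics/t4.png')[130:340,180:440];b=camera('side')[120:260,200:440,::-1]
a=cv2.resize(a,None,fx=1.5,fy=1.5);b=cv2.resize(b,None,fx=1.7,fy=1.7);o=np.zeros((320,800,3),np.uint8);o[:a.shape[0],:a.shape[1]]=a;o[:b.shape[0],391:391+b.shape[1]]=b
cv2.imwrite('pics/f.png',o)"
```

```text
time: 13.25
ee_pos: [0.2569, -0.4374, 0.2409]
orientation: [0.726, 0.687, -0.001, -0.0]
ft_force: [-0.5, 0.6, -0.4]
grip_width: 0.137
gripper_force: 0.0
blue [ 541.8638 -187.3276  300.1628  117.7441   -2.648 ]
red [560.225  212.5762 300.4101 119.6723  -2.6094]
plate c [551.0444  12.6243] yaw -2.628835010187143
white [371.7179 298.0769] [ 441.2174 -153.3316   40.6219   28.889   -85.019 ] plate xy -102.09972889366404 -170.81850199896678
white [152.56 276.5 ] [471.183  222.9603  27.6116  20.7949 -70.7262] plate xy -89.42452778852504 206.45174427410163
white [552.6933 247.1933] [ 529.004  -455.8995  111.7619   39.2531   -5.3709] plate xy -0.5279629289710246 -469.0416321320024
white [373.4861 218.7778] [ 577.1285 -159.2752   40.68     29.268    79.1939] plate xy 33.94095292546867 -170.52224957547426
white [373.6986 185.7945] [ 635.6236 -160.691    40.3036   28.9979  -89.2547] plate xy 92.4394481419541 -169.25365558920265
yellow [256.8493 249.3699] [521.2303  43.3261  41.1435  28.726  -66.5931] plate xy -31.190812288045 29.302087184204424
```

View pics/f.png

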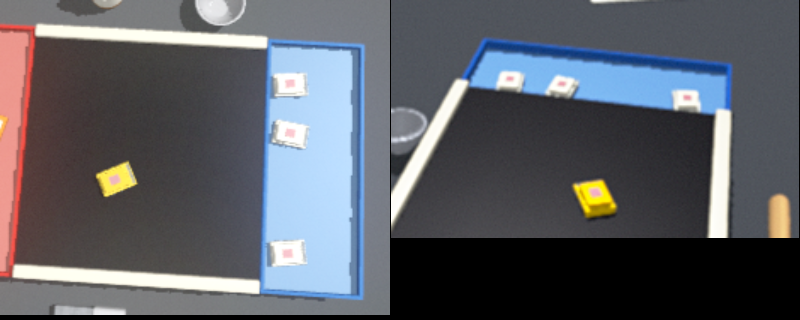

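All three white blocks lie wholly inside the blue tray. Their trailing edges are at plate y of about −150 mm, beyond the inner wall face at −147 mm, so nothing leans on the plate. Yellow is unmoved and the arm is clear.

```bash
python3 -c "
from plant import *
print(job_done())"
```

```text
the job is handed in; nothing more can be done
None
```

I pushed all three white blocks into the blue tray and handed the job in at about 13 s of the 54 s allowed; the hand-in returned no verdict. In the last pictures all three lay fully inside the tray and the yellow block had not moved; I didn't re-measure the bottle, mould or brush, but the arm stayed clear of them.

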